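Hold the index plunger out so the autosampler's tube wheel can be lifted off

ROBOT

A 6-joint arm with a two-finger parallel gripper is mounted at the origin on a cart in front of the work surface, level with it; the furniture and walls round the work are solid. World frame = base frame: x ahead of the robot, y to its left, z up, the work surface at z = 0. Lengths are in m, angles in rad, forces in N, time in s.
With the tool pointing down it reaches from about 0.425 to 0.95 m from the base axis. Payload 3.5 kg.
Tool frame: the origin (TCP) lies midway between the tips of the shut fingers; the grasp point (between the pads) lies 19 mm behind it; y points along the fingers, z is the direction in which the jaws open and shut, and the axes are right-handed (so a half turn about y gives the same grasp; the last joint's range is limited). The gripper opens to 85 mm and grips with 20 to 120 N. Pads are 22 mm wide; open, the fingers measure 114 mm over their backs; the gripper's body (76 mm by 85 mm) begins 54 mm behind the grasp point. The pads swing forward as they close: fully open they stand 13 mm farther back than shut.
Start: joints at [1.077, 0.286, 1.577, -0, 1.279, -0.15], TCP at [0.227, 0.635, 0.231] pointing down, gripper open.
Joint ranges: [-2.77, 2.77], [-0.9, 2.22], [0.21, 2.48], [-1.53, 4.67], [0.24, 2.81], [-2.84, 2.84]. Speed limits (rad/s): [2.79, 2.79, 3.14, 3.14, 3.14, 3.14].

INTERFACE

Orientations are given as a unit quaternion [x, y, z, w].
In Python, from station import bot gives the robot as it stands. The module is installed in compiled form; this text tells all that it offers.
- The arm moves only by the tool carry_out, never from a script. Its argument "deltas" is a list that holds one entry, the list of rows, each a list of 5 numbers: the shift along the tool's x, y, z in cm, then the turn about the tool's y in rad, then the opening, from -1 (shut) to 1 (fully open). A call has 1 to 12 rows; each row is the pose to reach, as a shift and turn from the pose commanded when the call began, along the tool's axes at that moment; what a row does not reach only later rows make up. A row lasts 1/10 s, in which the tool goes at most 50 mm and 8.59 degrees, less where a joint would pass 70% of its speed; a pose out of reach is approached as far as the arm can. A call with a gripper value outside its range is refused whole. The fingers move at their own pace and stop on an object; "newtons" is the grip in N (left out, the last holds). Time passes only in rows, so rows that repeat a pose let the fingers close. It gives the time, the measured TCP pose, the force and the opening at its end, in the units of the state.
- bot.state(): the state, without advancing time (a new reading comes with each control period).
- bot.get_image(name): name is "scene" or "top"; returns a dict with "image" (400x640x3 uint8, red, green, blue), "intrinsics" (3x3 intrinsics, pixels), "dist_coeffs" ([k1, k2, p1, p2, k3] as OpenCV has them; the pictures are not rectified), "rvec" (rotation vector, rad) and "tvec" (3), from world to camera coordinates, as OpenCV has them. Camera axes: x right, y down, z forward; pixel columns grow to the right and rows downward; lengths in m; the calibration is good to about 2 mm. A picture is of the moment at which its call begins. There is no depth.
- bot.hand_in(): hands the job in, once; it reports no verdict.
Trained networks look in the newest picture that a camera, given by its name, has taken for a name from the list of things; names that differ only in an ending like _2 or _b are one class to them, and where a whole thing is asked for, a point or a joint stands for the part that bears it (a point fixed in the world has none). Each returns a list of dicts, best first, with "conf" (0 to 1); they miss things now and then, are a little off and sometimes report something else, mostly with a low value. They report only what shows in the picture. A call takes as long as a camera call.
- bot.regions_of(name, camera): "mask" (400x640 bool, what is visible of it).
- bot.tip_of(name, camera): "position" ([x, y, z] in m, in world coordinates, good to about 4 mm: a listed point, or the origin of a listed thing).
The state is a dict: "t": time; "joint_positions": joint angles; "dq": joint speeds; "joint_efforts": joint torques, N m; "ee_pos": TCP position; "ee_rot": TCP orientation; "force": force on the tool from outside, world axes, zero at the start; "moment": the same for the moment, N m; "width": finger opening in m.
Only numpy, scipy, OpenCV 4.12 (cv2) and the standard library are available. Lean on these libraries where they do the work, as an engineer would, in place of code of your own. Each camera call takes 0.05 s, during which the arm holds its last target.

TASK

The tube wheel of the small bench autosampler is to be changed, and I need both hands for it. Swing the clear guard door wide open by its handle, to a right angle or more, then take the black knob of the spring-loaded index plunger behind it, pull it straight out as far as it goes so that the pin is clear of the wheel, and keep holding it there: finish while still holding the knob out, do not let it spring back. Leave the door open, do not turn the wheel, and leave the other things on the bench where they stand.

Things in the scene. Friction and masses are not known exactly. Their poses are not given: they have to be found in the camera images.
- autosampler: White bench autosampler, 256 (x) x 180 (y) mm, fixed. Origin under the middle of its base; x points from its front to its back (away from the robot), y to its left, z up. On its deck (59 mm high): clear screens left, right and behind (to 132 mm), a white tube wheel 136 mm across (centre x +44 mm; tubes and lifting knob reach 150 mm), a plunger bracket. Parked sampling arm at the back, to 209 mm.
- guard_door (a joint): Clear guard door on the front, rad: 0 closed, up to 1.95 as its right-hand end swings out towards the robot and round to the left, about the upright axis at door_hinge. Light friction, no latch, stays where left; may start ajar. 168 mm wide, 60 to 136 mm above the bench, with a clear top lip 74 mm deep that covers the plunger from above while closed.
- door_hinge (a point): Point on the vertical hinge axis of the guard door, at the left end of the autosampler's front, 98 mm above the bench. Axes as the autosampler's.
- door_handle (a point): Middle of the upright steel bar of the door's handle: 10 mm thick, 70 to 126 mm above the bench (this point at 100 mm), held 36 mm before the door sheet by two 10 mm arms at its top and bottom, 152 mm from the hinge line along the door, near its right-hand end. Moves with the door; its -x axis points straight out of the door's front.
- plunger (a joint): Slide of the index plunger, m: 0 is seated (pin 9 mm deep in a hole of the wheel's rim), 0.015 is fully pulled out at its stop. The knob moves along the autosampler's -x (horizontally out of its front). The spring pulls back with 4.7 N seated, 8.6 N fully out.
- knob_center (a point): Black round pull knob of the plunger, axis level along the autosampler's x. This point at its middle: 98 mm above the bench, (seated) 76 mm before the autosampler's origin, 50 mm behind the closed door. 32 mm long; barrel 24 mm across, front end flared to 31 mm. 39 mm from its axis down to the deck. Behind it a 14 mm sleeve, then the bracket (36 mm wide, 115 mm high), 16 mm behind the knob's back end.
- tip_box: Pipette-tip box with clear lid, 76 x 118 x 68 mm, origin under its middle; a bystander, right of the front.
- timer: White bench timer, 68 x 62 x 19 mm, origin under its middle; a bystander in front of the autosampler.
- slide_box: Green flat slide box, 90 x 156 x 33 mm, origin under its middle; a bystander at the right.
- waste_cup: Pale plastic cup, 67 mm across, 78 mm high, origin under its middle; a bystander left of the autosampler.
- bottle_small: Small white reagent bottle, 34 mm across, 62 mm high, origin under its middle; a bystander at the right.
- mouse: Black computer mouse, 106 x 61 x 36 mm, origin under its middle; a bystander at the left.
- index_hole (a point): The hole in the tube wheel's rim that the pin stands in, at the wheel's foremost point, 98 mm above the bench and 24 mm before the autosampler's origin; moves with the wheel. The wheel is locked by the pin and turns with some friction once the pin is out.

How it is judged:
On the way, in this order (a step that is already met when the one before it is completed fails the run):
1. the guard door is swung wide open (beyond 1.4 rad) with the plunger still seated (value of joint guard_door above 1.4 rad and value of joint plunger below 0.003 m), for 0.2 s.
2. the fingers hold the knob pulled out to within 2.5 mm of its stop (value of joint plunger above 0.0125 m and contact force between the fingers and plunger above 2 N), for 0.5 s.
At the end, for the whole second after the job is handed in: The fingers hold the plunger's knob (more than 2 N of contact) pulled out at least 12.5 mm of its 15 mm, so that the pin is clear of the wheel, with the guard door still open by more than 1.4 rad and the wheel's index hole within 8 mm of where it was (all of step 2 and value of joint guard_door above 1.4 rad and distance of index_hole from where it was at the start of the episode below 0.008 m); the arm keeps its last pose, push and grip.
It fails at once if the plunger is pulled out of its seat before the guard door stands open (value of joint plunger above 0.006 m and value of joint guard_door below 1.2 rad).
It fails at once if the tube wheel is turned by more than 10 mm at its rim (distance of index_hole from where it was at the start of the episode above 0.01 m).
It fails at once if a bystander is pushed more than 30 mm from its place (distance of any of tip_box, timer, slide_box, waste_cup, bottle_small, mouse from where it was at the start of the episode above 0.03 m).
It also fails if it takes over 48 s, if anything falls off the work surface, if the arm or the gripper's body presses on something with over 40 N, if the wrist force passes 120 N, or if a joint passes its speed limit or range.

## Working session

There is one attempt and no reset: what is moved stays moved. The work goes in short steps, Python scripts to look and compute and a tool call to move; the robot and the scene stay as the last step left them, time stands still between calls to the robot, and variables do not carry over. Pictures are saved under pics/ and viewed, and the job is handed in when it is done.

Besides the shell and the picture viewer there is one more tool, called after "Call:" by a JSON object that holds its "api" and its "payload". carry_out: Moves the arm, as the interface text tells. Its arguments: {"type":"object","properties":{"deltas":{"type":"array"},"newtons":{"type":"number"}},"required":["deltas"]}

```bash
mkdir -p pics; ls
python3 - <<'E'
from station import bot
import cv2
s=bot.state(); print(s)
for c in ("scene","top"):
    d=bot.get_image(c); cv2.imwrite(f"pics/{c}0.png",d["image"][:,:,::-1])
    for n in ("autosampler","door_hinge","door_handle","knob_center","index_hole","tip_box","timer","slide_box","waste_cup","bottle_small","mouse"):
        try: print(c,n,[(p["position"],round(p["conf"],2)) for p in bot.tip_of(n,c)][:2])
        except Exception as e: print(n,e)
print(bot.state()["t"])
E
```

```text
pics
{'t': 0.0, 'joint_positions': array([ 1.07702457e+00,  2.87205962e-01,  1.57818764e+00, -7.07511979e-06,
        1.27862808e+00, -1.50006155e-01]), 'dq': array([-0.00058431, -0.00153385,  0.00088111, -0.00167594,  0.00191235,
       -0.00092521]), 'joint_efforts': array([ 5.00766055e-04, -4.05998111e+01, -2.92617989e+01, -1.46812854e-04,
        5.86410257e-03, -4.88734440e-07]), 'ee_pos': array([0.2271554 , 0.63491938, 0.22991457]), 'ee_rot': array([ 0.69750225, -0.12121053,  0.12067171, -0.69587137]), 'force': array([ 0.55922165,  0.11651034, -0.34889484]), 'moment': array([ 0.01290012,  0.04105446, -0.00911155]), 'width': 0.08524031159089511}
scene autosampler [([0.695, -0.0192, -0.0012], 0.92)]
scene door_hinge [([0.5657, 0.0615, 0.1025], 0.81)]
scene door_handle [([0.4746, -0.065, 0.0982], 0.78), ([0.5029, -0.1059, 0.001], 0.64)]
scene knob_center []
scene index_hole [([0.6699, -0.0173, 0.0959], 0.88)]
scene tip_box [([0.5589, -0.2387, 0.0008], 0.88)]
scene timer [([0.503, -0.1085, 0.0016], 0.61), ([0.6693, -0.0175, 0.0986], 0.51)]
scene slide_box [([0.4956, -0.4632, -0.004
[... 192 characters left out ...]
 0.6)]
top autosampler [([0.6959, -0.0198, -0.001], 0.68)]
top door_hinge [([0.5682, 0.0628, 0.0999], 0.86)]
top door_handle [([0.4784, -0.0676, 0.1016], 0.73)]
top knob_center [([0.6195, -0.0256, 0.0974], 0.46), ([0.5041, -0.0972, 0.0009], 0.26)]
top index_hole [([0.6722, -0.0176, 0.0988], 0.74)]
top tip_box [([0.5664, -0.2392, 0.0024], 0.82)]
top timer [([0.5058, -0.1026, 0.0004], 0.79)]
top slide_box [([0.4999, -0.4636, -0.0006], 0.94), ([0.6974, -0.0201, -0.0048], 0.44)]
top waste_cup [([0.5896, 0.2838, 0.0025], 0.76)]
top bottle_small [([0.6148, -0.4145, -0.0031], 0.56), ([0.4488, 0.4232, -0.0001], 0.39)]
top mouse [([0.4474, 0.4213, 0.0003], 0.8), ([0.6143, -0.4125, 0.0017], 0.71)]
1.2
```

View pics/scene0.png

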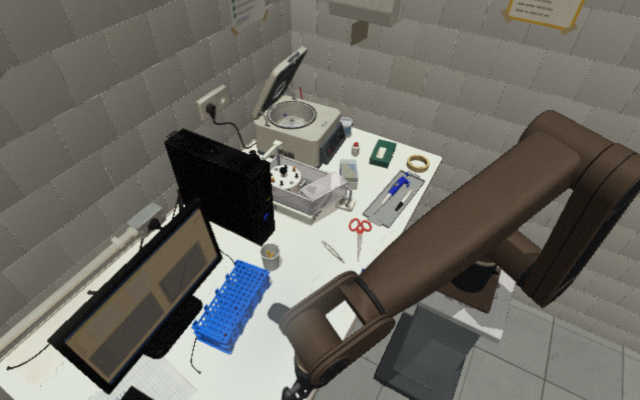

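View pics/top0.png

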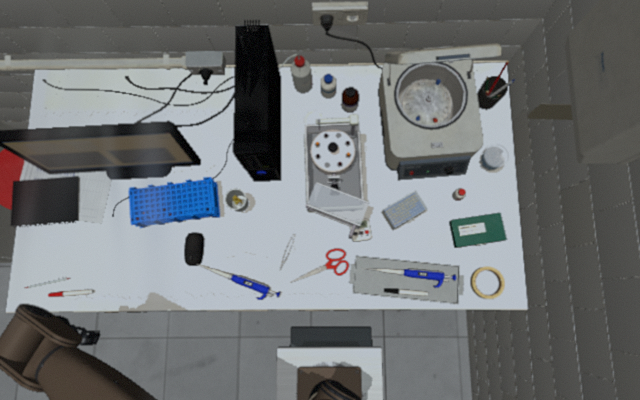

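```bash
cat > h.py <<'E'
import numpy as np, cv2
from station import bot
from scipy.optimize import least_squares
def cam(c): return bot.get_image(c)
def proj(d,P):
    return cv2.projectPoints(np.array(P,float).reshape(-1,1,3),np.array(d["rvec"]),np.array(d["tvec"]),np.array(d["intrinsics"]),np.array(d["dist_coeffs"]))[0].reshape(-1,2)
def crop(d,P,name,s,half=None,lines=[]):
    im=d["image"][:,:,::-1].copy(); c=proj(d,[P])[0]
    hw,hh=400/s,300/s
    x0,y0=int(c[0]-hw),int(c[1]-hh); x0=max(0,x0);y0=max(0,y0)
    sub=im[y0:int(y0+2*hh),x0:int(x0+2*hw)]
    sub=cv2.resize(sub,None,fx=s,fy=s,interpolation=cv2.INTER_CUBIC)
    for L,col in lines:
        p=((proj(d,L)-[x0,y0]+.5)*s).astype(int)
        cv2.polylines(sub,[p.reshape(-1,1,2)],False,col,1,cv2.LINE_AA)
    cv2.imwrite(name,sub); print(name,x0,y0,s)
def A(x,y,yaw):
    c,s=np.cos(yaw),np.sin(yaw)
    return lambda p:[x+c*p[0]-s*p[1],y+s*p[0]+c*p[1],p[2]]
E
python3 - <<'E'
from h import *
import collections
acc=collections.defaultdict(list)
for c in ("top","scene"):
    for k in range(3):
        d=cam(c)
        for n in ("autosampler","door_hinge","door_handle","knob_center","index_hole"):
            r=bot.tip_of(n,c)
            if r and r[0]["conf"]>.4: acc[n].append(r[0]["position"])
for n in acc: print(n,np.round(np.mean(acc[n],0),4),np.round(np.std(acc[n],0),4))
loc={"autosampler":[0,0],"door_hinge":[-.126,.084],"knob_center":[-.076,0],"index_hole":[-.024,0]}
def f(v):
    a=A(*v); return np.concatenate([np.array(a([*loc[n],0])[:2])-p[:2] for n in loc for p in acc[n]])
v=least_squares(f,[.696,-.02,0]).x; print(v)
a=A(*v)
b=[[-.128,-.09],[.128,-.09],[.128,.09],[-.128,.09],[-.128,-.09]]
for c in ("top","scene"):
    d=cam(c)
    L=[([a([*p,z]) for p in b],col) for z,col in((0,(0,0,255)),(.059,(0,255,0)))]
    L.append(([a([-.092,0,.098]),a([-.06,0,.098])],(255,0,255)))
    crop(d,a([-.05,0,.08]),f"pics/{c}1.png",6,lines=L); crop(d,a([-.05,0,.08]),f"pics/{c}1n.png",6)
print(bot.state()["t"])
E
```

```text
door_handle [ 0.4759 -0.0642  0.0988] [0.0013 0.0015 0.0023]
index_hole [ 0.6721 -0.02    0.0977] [0.002  0.0012 0.0012]
autosampler [ 0.6605 -0.0358 -0.0015] [0.0763 0.032  0.0011]
door_hinge [0.5672 0.061  0.1004] [0.0016 0.0013 0.0017]
knob_center [ 0.4497  0.4211 -0.0012] [0. 0. 0.]
[ 0.66268674 -0.01577655 -0.36401061]
pics/top1.png 259 140 6
pics/top1n.png 259 140 6
pics/scene1.png 241 146 6
pics/scene1n.png 241 146 6
3.1
```

View pics/top1.png

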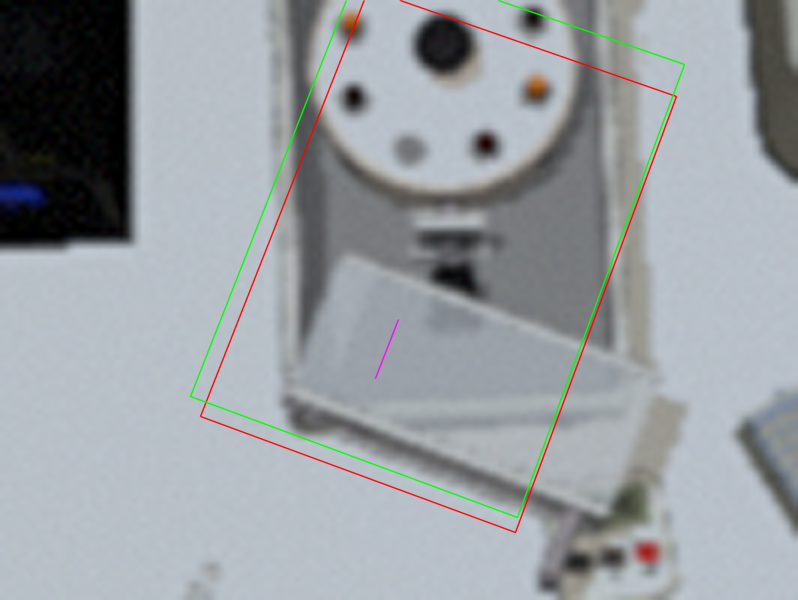

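View pics/scene1n.png

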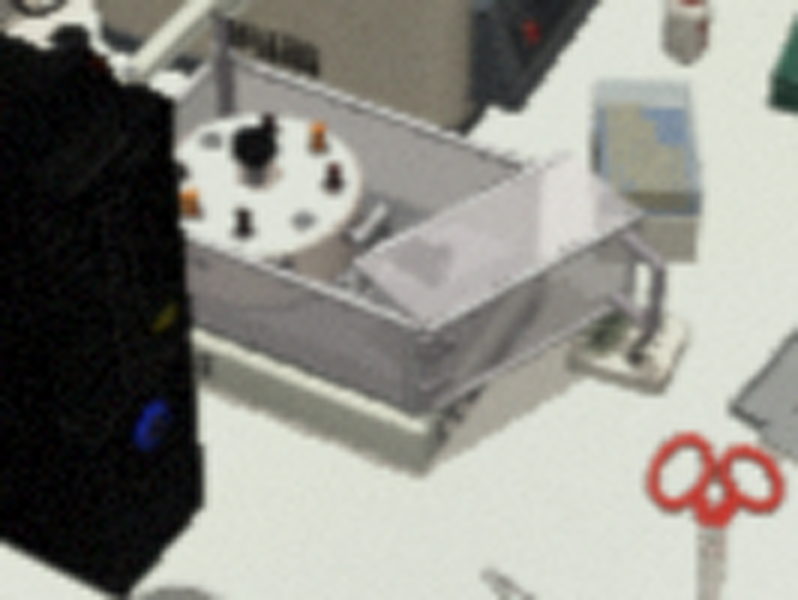

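Run:
```python
from h import *
pts=[([0,0],[.6957,-.0197]),([-.126,.084],[.567,.0615]),([-.024,0],[.672,-.019])]
def f(v): return np.concatenate([np.array(A(*v)([*l,0])[:2])-p for l,p in pts])
v=least_squares(f,[.696,-.02,0]); print(v.x,v.fun*1000)
v=v.x;a=A(*v); 
b=[[-.128,-.09],[.128,-.09],[.128,.09],[-.128,.09],[-.128,-.09]]
th=np.linspace(0,2*np.pi,60)
for c in ("top","scene"):
    d=cam(c)
    L=[([a([*p,z]) for p in b],col) for z,col in((0,(0,0,255)),(.059,(0,255,0)))]
    L.append(([a([-.092,0,.098]),a([-.06,0,.098])],(255,0,255)))
    L.append(([a([.044+.068*np.cos(t),.068*np.sin(t),.11]) for t in th],(255,0,0)))
    crop(d,a([-.05,0,.08]),f"pics/{c}2.png",6,lines=L)
```

```text
[ 0.69567808 -0.01896289  0.02851836] [-0.02192493  0.73711018  0.3340915  -0.08987269 -0.31216603 -0.64723777]
pics/top2.png 266 131 6
pics/scene2.png 237 140 6
```

View pics/top2.png

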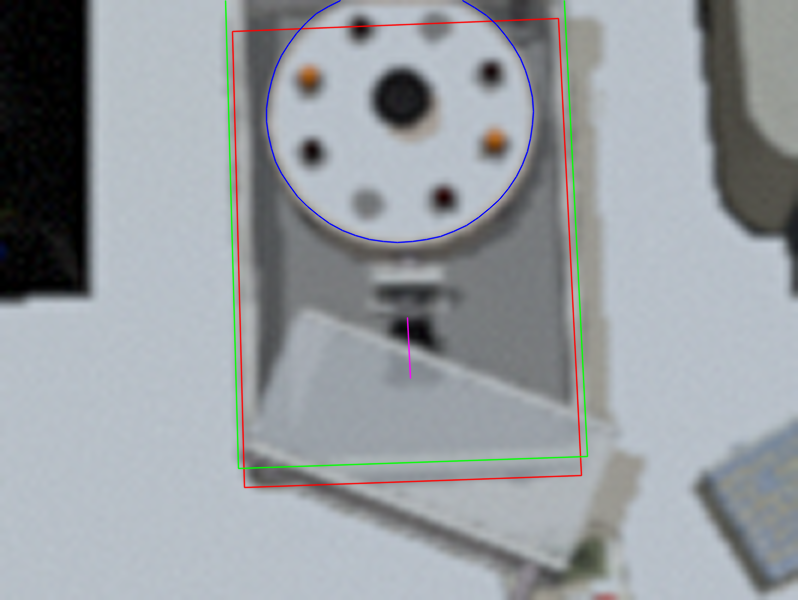

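View pics/scene2.png

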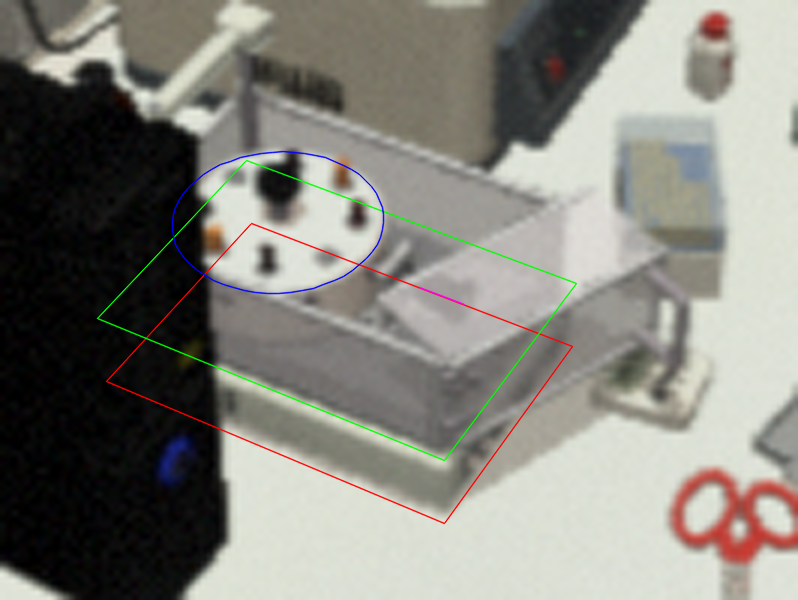

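```bash
cat >> h.py <<'E'
from scipy.spatial.transform import Rotation as R
def delta(T,zdir=None,verbose=1):
    s=bot.state(); M=R.from_quat(s["ee_rot"]); m=M.as_matrix()
    sh=m.T@(np.array(T)-s["ee_pos"])*100
    tw=[]
    if zdir is not None:
        z=m[:,2]; x=m[:,0]
        for sg in (1,-1):
            w=m.T@(sg*np.array([zdir[0],zdir[1],0])); tw.append(round(float(np.arctan2(w[0],w[2])),3))
    return np.round(sh,2),tw
E
python3 - <<'E'
from h import *
s=bot.state(); print(np.round(R.from_quat(s["ee_rot"]).as_matrix(),3), s["t"])
print(delta([.42,.30,.231]),delta([.4763,-.0655,.231],[-.377,-.926]))
E
```

```text
[[ 0.942 -0.     0.337]
 [-0.337 -0.     0.942]
 [-0.    -1.    -0.   ]] 3.2
(array([ 29.43,   0.03, -25.1 ]), []) (array([ 4.705e+01,  3.000e-02, -5.761e+01]), [-3.099, 0.043])
```

Call:
{"api": "carry_out", "payload": {"deltas": [[[29.4, 0, -25.1, 0, 1], [29.4, 0, -25.1, 0, 1], [29.4, 0, -25.1, 0, 1], [29.4, 0, -25.1, 0, 1], [29.4, 0, -25.1, 0, 1], [29.4, 0, -25.1, 0, 1], [29.4, 0, -25.1, 0, 1], [47, 0, -57.6, 0.04, 1], [47, 0, -57.6, 0.04, 1], [47, 0, -57.6, 0.04, 1], [47, 0, -57.6, 0.04, 1], [47, 0, -57.6, 0.04, 1]]]}}

```text
t: 4.4
ee_pos: [0.4475, 0.0842, 0.2318]
ee_rot: [-0.694, 0.134, -0.135, 0.694]
force: [0.7, -0.2, 0.8]
width: 0.0853
```

Call:
{"api": "carry_out", "payload": {"deltas": [[[0, 0, 0, 0, 1]]]}}

```text
t: 4.5
ee_pos: [0.4486, 0.0811, 0.2318]
ee_rot: [0.694, -0.137, 0.138, -0.693]
force: [0.7, 0.8, -0.3]
width: 0.085
```

Run:
```python
from h import *
s=bot.state(); print(s["ee_pos"],np.round(s["joint_positions"],3),s["t"])
print(delta([.4763,-.0655,.231],[-.377,-.926]))
```

```text
[0.44858661 0.08107618 0.23183544] [-4.300e-02 -2.170e-01  2.094e+00 -2.000e-03  1.264e+00 -1.222e+00] 4.5
(array([  8.16,   0.11, -12.49]), [3.136, -0.005])
```

Call:
{"api": "carry_out", "payload": {"deltas": [[[8.2, 0, -12.5, 0, 1], [8.2, 0, -12.5, 0, 1], [8.2, 0, -12.5, 0, 1], [8.2, 0, -12.5, 0, 1], [8.2, 0, -12.5, 0, 1], [8.2, 3, -12.5, 0, 1], [8.2, 3, -12.5, 0, 1]]]}}

```text
t: 5.2
ee_pos: [0.4742, -0.058, 0.1977]
ee_rot: [-0.694, 0.137, -0.131, 0.695]
force: [-0.3, 0.2, -0.6]
width: 0.0851
```

Run:
```python
from h import *
s=bot.state(); print(s["ee_pos"],np.round(s["joint_positions"],3),s["t"])
for c in ("top","scene"):
    d=cam(c); crop(d,[.4763,-.0655,.12],f"pics/{c}3.png",5,lines=[([[.4763,-.0655,.07],[.4763,-.0655,.126]],(0,0,255))])
    print([(p["position"],p["conf"]) for p in bot.tip_of("door_handle",c)])
print(delta([.4763,-.0655,.083],[-.377,-.926]))
```

```text
[ 0.47420989 -0.05797027  0.19767819] [-3.350e-01 -1.230e-01  2.077e+00  1.000e-03  1.196e+00 -1.524e+00] 5.2
pics/top3.png 269 174 5
[]
pics/scene3.png 269 131 5
[([0.4755, -0.0688, 0.0991], 0.62), ([0.6982, -0.0188, 0.0003], 0.53), ([0.5594, -0.239, -0.0004], 0.49)]
(array([ 0.12, 11.95, -0.58]), [-3.137, 0.005])
```

View pics/scene3.png

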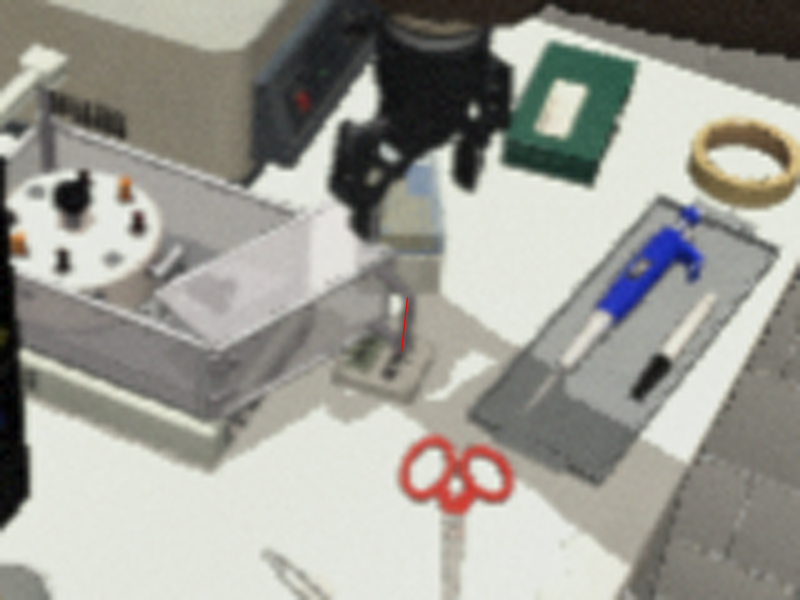

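View pics/top3.png

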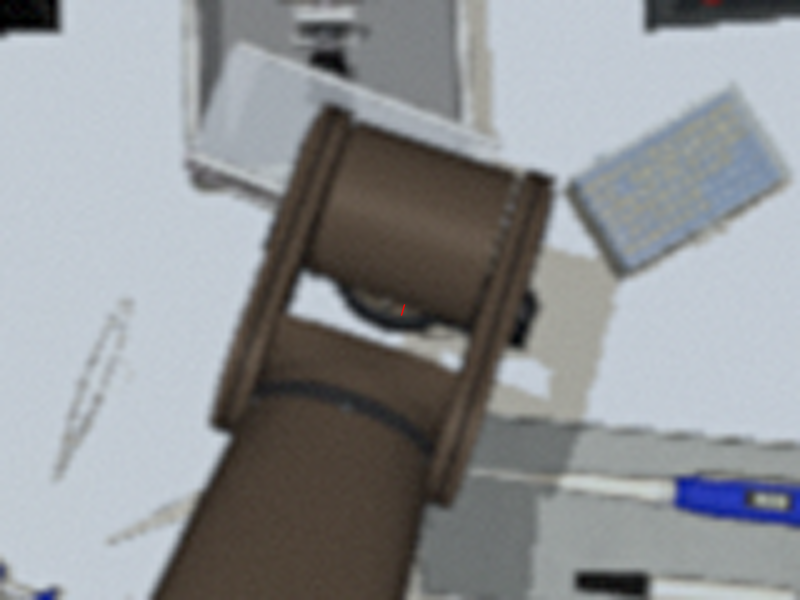

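Call:
{"api": "carry_out", "payload": {"deltas": [[[0, 3, 0, 0, 1], [0, 6, 0, 0, 1], [0, 8, 0, 0, 1], [0, 10, 0, 0, 1], [0, 11.4, 0, 0, 1], [0, 11.4, 0, 0, 1], [0, 11.4, 0, 0, 1]]]}}

```text
t: 6.1
ee_pos: [0.4774, -0.0606, 0.0882]
ee_rot: [0.694, -0.134, 0.135, -0.694]
force: [1.4, 0.3, -0.3]
width: 0.0855
```

Run:
```python
from h import *
s=bot.state(); print(s["ee_pos"],s["force"],s["t"])
d=cam("scene"); crop(d,[.4763,-.0655,.12],f"pics/scene4.png",8)
print(delta([.4763,-.0655,.083],[-.377,-.926]))
```

```text
[ 0.47743752 -0.06055437  0.08822858] [ 1.36930955  0.31509397 -0.3411089 ] 6.1
pics/scene4.png 299 153 8
(array([ 0.04,  0.57, -0.5 ]), [-3.139, 0.003])
```

View pics/scene4.png

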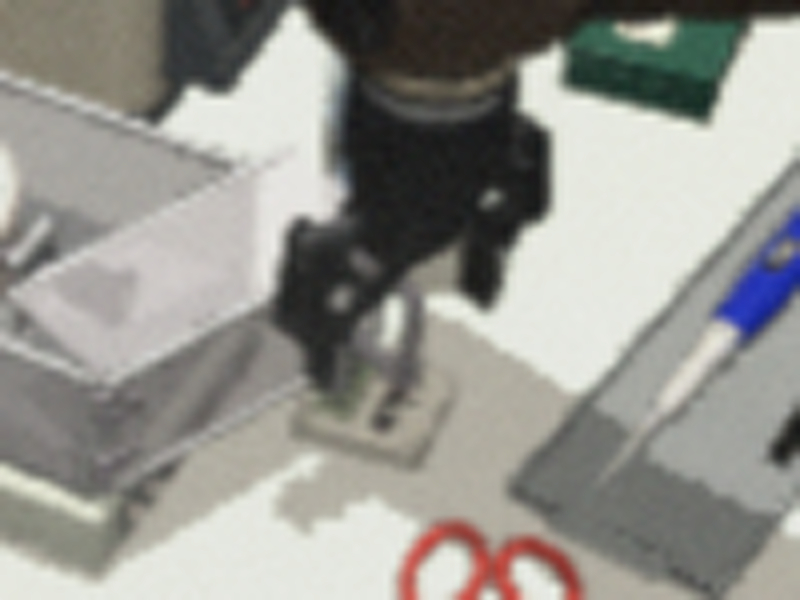

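Call:
{"api": "carry_out", "payload": {"deltas": [[[0, 0.4, -0.5, 0, 1], [0, 0.4, -0.5, 0, -1], [0, 0.4, -0.5, 0, -1], [0, 0.4, -0.5, 0, -1], [0, 0.4, -0.5, 0, -1], [0, 0.4, -0.5, 0, -1], [0, 0.4, -0.5, 0, -1], [0, 0.4, -0.5, 0, -1]]], "newtons": 30}}

```text
t: 6.95
ee_pos: [0.4742, -0.0661, 0.0834]
ee_rot: [0.695, -0.135, 0.134, -0.693]
force: [-3.1, -3.4, 2.8]
width: 0.0087
```

```bash
cat > arc.py <<'E'
from h import *
# rows of arc for handle, from current TCP, about hinge
s=bot.state(); H=np.array([.567,.0615]); p=s["ee_pos"]; r=p[:2]-H
print(s["ee_pos"],s["force"],s["width"],s["t"],"rad",np.hypot(*r))
m=R.from_quat(s["ee_rot"]).as_matrix()
for b in np.arange(.13,1.5,.13):
    c,sn=np.cos(-b),np.sin(-b)
    q=H+np.array([[c,-sn],[sn,c]])@r
    sh=m.T@np.array([*(q-p[:2]),0])*100
    print(np.round(b,2),np.round(sh,2),np.round(q,3),round(np.hypot(*q),3))
E
python3 arc.py
```

```text
[ 0.47424132 -0.06612219  0.0834241 ] [-3.06263034 -3.35657712  2.79958747] 0.008656428881290137 6.95 rad 0.15777070951448258
0.13 [-1.95  0.    0.63] [ 0.458 -0.053] 0.462
0.26 [-3.81 -0.    1.5 ] [ 0.445 -0.038] 0.446
0.39 [-5.53 -0.    2.61] [ 0.433 -0.021] 0.433
0.52 [-7.1  -0.    3.93] [ 0.423 -0.003] 0.423
0.65 [-8.48 -0.01  5.44] [0.416 0.016] 0.416
0.78 [-9.65 -0.01  7.12] [0.411 0.036] 0.413
0.91 [-1.06e+01 -1.00e-02  8.94e+00] [0.409 0.056] 0.413
1.04 [-11.3   -0.02  10.87] [0.41  0.077] 0.417
1.17 [-11.75  -0.02  12.87] [0.413 0.097] 0.425
1.3 [-11.94  -0.03  14.91] [0.419 0.117] 0.435
1.43 [-11.85  -0.03  16.95] [0.428 0.135] 0.449
```

Call:
{"api": "carry_out", "payload": {"deltas": [[[-0.9, 0, 0.28, 0.06, -1], [-1.95, 0, 0.63, 0.13, -1], [-2.9, 0, 1.05, 0.195, -1], [-3.8, 0, 1.5, 0.26, -1], [-4.7, 0, 2.05, 0.325, -1], [-5.5, 0, 2.6, 0.39, -1], [-5.5, 0, 2.6, 0.39, -1]]]}}

```text
t: 7.65
ee_pos: [0.4323, -0.0203, 0.0834]
ee_rot: [0.656, -0.267, 0.266, -0.654]
force: [-5.0, -3.1, 3.0]
width: 0.0089
```

```bash
python3 arc.py
python3 - <<'E'
from h import *
s=bot.state();print(np.round(s["joint_positions"],3))
E
```

```text
[ 0.4323067  -0.02030579  0.08341954] [-5.0084782  -3.13554288  2.99982499] 0.008903551563565875 7.65 rad 0.1575895713691465
0.13 [-1.95  0.    0.64] [ 0.423 -0.002] 0.423
0.26 [-3.79  0.    1.52] [0.416 0.017] 0.416
0.39 [-5.51  0.    2.64] [0.411 0.037] 0.413
0.52 [-7.06 -0.    3.97] [0.409 0.057] 0.413
0.65 [-8.43 -0.    5.49] [0.41  0.078] 0.418
0.78 [-9.6  -0.01  7.18] [0.414 0.098] 0.425
0.91 [-1.053e+01 -1.000e-02  9.000e+00] [0.42  0.118] 0.436
1.04 [-1.122e+01 -1.000e-02  1.092e+01] [0.428 0.136] 0.449
1.17 [-11.65  -0.02  12.93] [0.439 0.154] 0.465
1.3 [-11.83  -0.02  14.97] [0.452 0.169] 0.483
1.43 [-11.73  -0.03  17.01] [0.467 0.183] 0.502
[-2.810e-01 -7.300e-02  2.264e+00 -2.000e-03  9.530e-01 -1.078e+00]
```

Call:
{"api": "carry_out", "payload": {"deltas": [[[-0.95, 0, 0.3, 0.065, -1], [-1.95, 0, 0.64, 0.13, -1], [-2.9, 0, 1.05, 0.195, -1], [-3.8, 0, 1.5, 0.26, -1], [-3.8, 0, 1.5, 0.26, -1]]]}}

```text
t: 8.15
ee_pos: [0.416, 0.0172, 0.0834]
ee_rot: [0.616, -0.35, 0.348, -0.615]
force: [-5.8, -1.3, 4.3]
width: 0.0092
```

```bash
python3 arc.py
python3 - <<'E'
from h import *
s=bot.state();print(np.round(s["joint_positions"],3))
E
```

```text
[0.41597815 0.01723766 0.08342366] [-5.81745422 -1.25678333  4.26288521] 0.009197649371239154 8.15 rad 0.15737456193387891
0.13 [-1.94  0.    0.64] [0.412 0.037] 0.413
0.26 [-3.78  0.    1.53] [0.41  0.058] 0.414
0.39 [-5.49  0.    2.65] [0.41  0.078] 0.418
0.52 [-7.05 -0.    3.98] [0.414 0.098] 0.425
0.65 [-8.41 -0.    5.5 ] [0.42  0.118] 0.436
0.78 [-9.57 -0.    7.18] [0.429 0.136] 0.45
0.91 [-1.05e+01 -1.00e-02  9.00e+00] [0.439 0.154] 0.465
1.04 [-1.118e+01 -1.000e-02  1.093e+01] [0.452 0.169] 0.483
1.17 [-1.161e+01 -1.000e-02  1.293e+01] [0.467 0.183] 0.502
1.3 [-11.78  -0.02  14.97] [0.484 0.195] 0.522
1.43 [-11.68  -0.02  17.01] [0.502 0.205] 0.542
[-2.030e-01 -1.150e-01  2.302e+00 -1.000e-03  9.570e-01 -7.420e-01]
```

Call:
{"api": "carry_out", "payload": {"deltas": [[[-0.95, 0, 0.3, 0.065, -1], [-1.95, 0, 0.64, 0.13, -1], [-2.9, 0, 1.05, 0.195, -1], [-3.8, 0, 1.53, 0.26, -1], [-4.65, 0, 2.07, 0.325, -1], [-5.5, 0, 2.65, 0.39, -1], [-6.3, 0, 3.3, 0.455, -1], [-7.05, 0, 4, 0.52, -1], [-7.75, 0, 4.72, 0.585, -1], [-8.4, 0, 5.5, 0.65, -1], [-8.4, 0, 5.5, 0.65, -1]]]}}

```text
t: 9.25
ee_pos: [0.4209, 0.1182, 0.0834]
ee_rot: [-0.472, 0.528, -0.526, 0.471]
force: [-4.9, 1.1, 4.4]
width: 0.0092
```

```bash
python3 arc.py
python3 - <<'E'
from h import *
s=bot.state();print(np.round(s["joint_positions"],3))
for c in ("top","scene"):
    d=cam(c); crop(d,[.5,.05,.1],f"pics/{c}5.png",5)
    print(bot.tip_of("door_handle",c)[:1])
E
```

```text
[0.42086776 0.11817562 0.083418  ] [-4.94092089  1.0783874   4.44198821] 0.009238884575000312 9.25 rad 0.15673785861374553
0.13 [-1.93  0.    0.65] [0.429 0.137] 0.451
0.26 [-3.76  0.    1.54] [0.44  0.154] 0.466
0.39 [-5.46  0.    2.66] [0.453 0.169] 0.484
0.52 [-7.   -0.    3.99] [0.468 0.183] 0.503
0.65 [-8.35 -0.    5.51] [0.485 0.195] 0.523
0.78 [-9.5  -0.01  7.2 ] [0.503 0.205] 0.543
0.91 [-1.042e+01 -1.000e-02  9.010e+00] [0.522 0.212] 0.563
1.04 [-1.109e+01 -1.000e-02  1.094e+01] [0.542 0.216] 0.583
1.17 [-11.51  -0.02  12.93] [0.562 0.218] 0.603
1.3 [-11.67  -0.02  14.96] [0.583 0.217] 0.622
1.43 [-11.56  -0.03  16.99] [0.603 0.214] 0.64
[ 4.000e-02 -6.300e-02  2.255e+00  2.000e-03  9.520e-01  1.500e-01]
pics/top5.png 230 167 5
[{'position': [0.6192, -0.0215, 0.0988], 'conf': 0.45}]
pics/scene5.png 249 152 5
[{'position': [0.419, 0.1149, 0.0975], 'conf': 0.87}]
```

View pics/scene5.png

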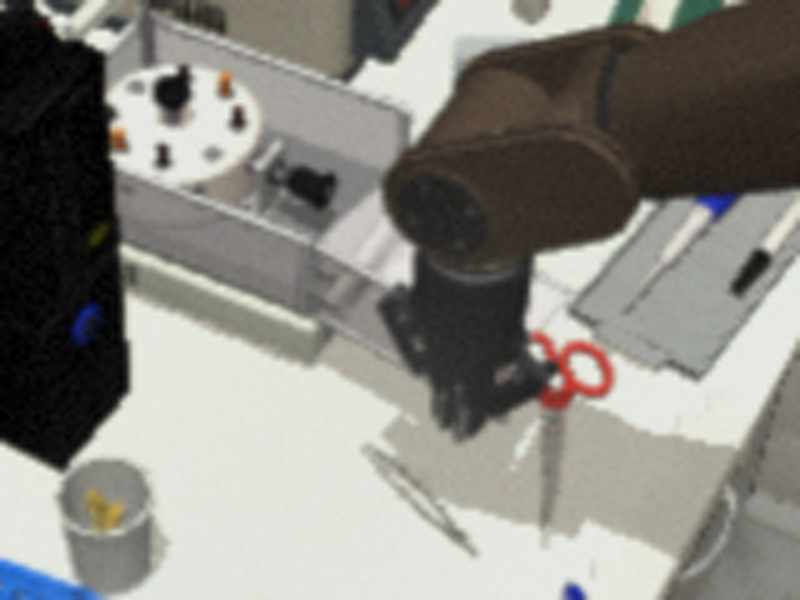

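Call:
{"api": "carry_out", "payload": {"deltas": [[[-0.8, 0, 0.2, 0.05, -1], [-1.5, 0, 0.46, 0.1, -1], [-1.5, 0, 0.46, 0.1, -1], [-1.5, 0, 0.46, 0.1, 1], [-1.5, 0, 0.46, 0.1, 1], [-1.5, 0, 0.46, 0.1, 1], [-1.5, 0, 0.46, 0.1, 1], [-1.5, 0, 0.46, 0.1, 1], [-1.5, -5, 0.46, 0.1, 1], [-1.5, -10, 0.46, 0.1, 1], [-1.5, -14, 0.46, 0.1, 1], [-1.5, -14, 0.46, 0.1, 1]]]}}

```text
t: 10.65
ee_pos: [0.4314, 0.1318, 0.2308]
ee_rot: [0.44, -0.547, 0.553, -0.448]
force: [0.5, 0.5, 0.9]
width: 0.0853
```

Run:
```python
from h import *
s=bot.state();print(s["ee_pos"],np.round(s["joint_positions"],3),s["t"],s["force"])
import json
for c in ("top","scene"):
  for k in range(2):
    d=cam(c)
    for n in ("door_handle","knob_center","index_hole","autosampler"):
        print(c,n,[(p["position"],round(p["conf"],2)) for p in bot.tip_of(n,c)[:2]])
  crop(d,[.6,.0,.1],f"pics/{c}6.png",6,lines=[])
a=A(.6957,-.019,.0285); k=a([-.076,0,.2]); print(k)
print(delta([k[0]-.015,k[1],.2],[-np.sin(.0285),np.cos(.0285)]))
```

```text
[0.43137391 0.13181923 0.23078333] [ 0.071 -0.237  2.112 -0.     1.253  0.284] 10.65 [0.49399515 0.54168086 0.91688095]
top door_handle [([0.4286, 0.1294, 0.0983], 0.61)]
top knob_center [([0.6164, -0.0241, 0.0976], 0.46)]
top index_hole [([0.6715, -0.0221, 0.0978], 0.88), ([0.5699, 0.0626, 0.0998], 0.55)]
top autosampler [([0.6968, -0.0227, -0.0035], 0.85)]
top door_handle [([0.4286, 0.1294, 0.1001], 0.63), ([0.6167, -0.0222, 0.0983], 0.21)]
top knob_center [([0.4521, 0.4222, -0.0026], 0.64), ([0.617, -0.027, 0.0995], 0.59)]
top index_hole []
top autosampler [([0.6954, -0.0177, -0.0023], 0.79), ([0.4504, 0.422, 0.0], 0.23)]
pics/top6.png 260 144 6
scene door_handle [([0.4286, 0.1301, 0.0984], 0.63)]
scene knob_center [([0.6194, -0.0206, 0.0991], 0.4)]
scene index_hole [([0.672, -0.017, 0.0974], 0.97)]
scene autosampler [([0.6953, -0.02, 0.0013], 0.68)]
scene door_handle [([0.4274, 0.1299, 0.0964], 0.92)]
scene knob_center [([0.6162, -0.0198, 0.0973], 0.39)]
scene index_hole [([0.6668, -0.016, 0.0988], 0.61)]
scene autosampler [([0.6979, -0.0197, -0.0019], 0.9), ([0.5703, 0.0618, 0.1011], 0.34)]
pics/scene6.png 245 143 6
[np.float64(0.619730863410848), np.float64(-0.02116570678965826), 0.2]
(array([11.18,  2.34, 20.55]), [-1.812, 1.329])
```

View pics/scene6.png

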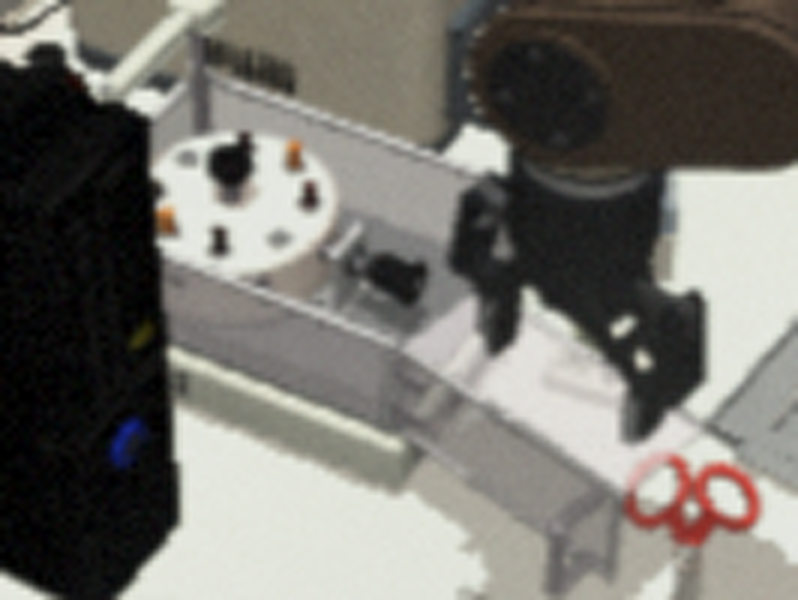

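View pics/top6.png

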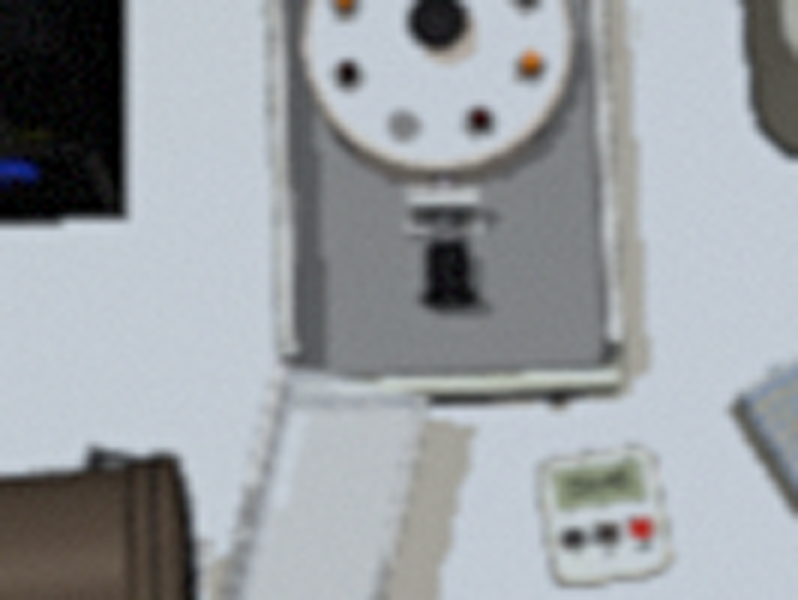

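Run:
```python
from h import *
a=A(.6957,-.019,.0285)
th=np.linspace(0,2*np.pi,40)
def ring(x,r): return [a([x,r*np.cos(t),.098+r*np.sin(t)]) for t in th]
L=[(ring(-.060,.012),(0,255,0)),(ring(-.086,.012),(0,255,255)),(ring(-.092,.0155),(0,0,255)),([a([-.044,-.018,.115]),a([-.044,.018,.115])],(255,0,0))]
for c in ("top","scene"):
    d=cam(c); crop(d,a([-.07,0,.098]),f"pics/{c}7.png",14,lines=L)
s=bot.state();print(s["t"])
k=a([-.071,0,.2]); print(k, delta(k,[-np.sin(.0285),np.cos(.0285)]))
```

```text
pics/top7.png 305 165 14
pics/scene7.png 280 166 14
11.75
[np.float64(0.6247288329232923), np.float64(-0.02102322607981232), 0.2] (array([10.74,  2.34, 22.5 ]), [-1.812, 1.329])
```

View pics/top7.png

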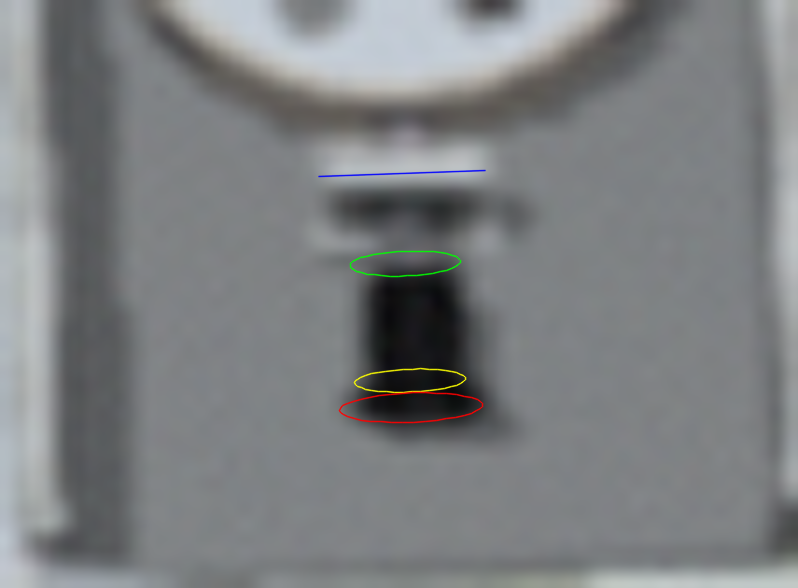

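View pics/scene7.png

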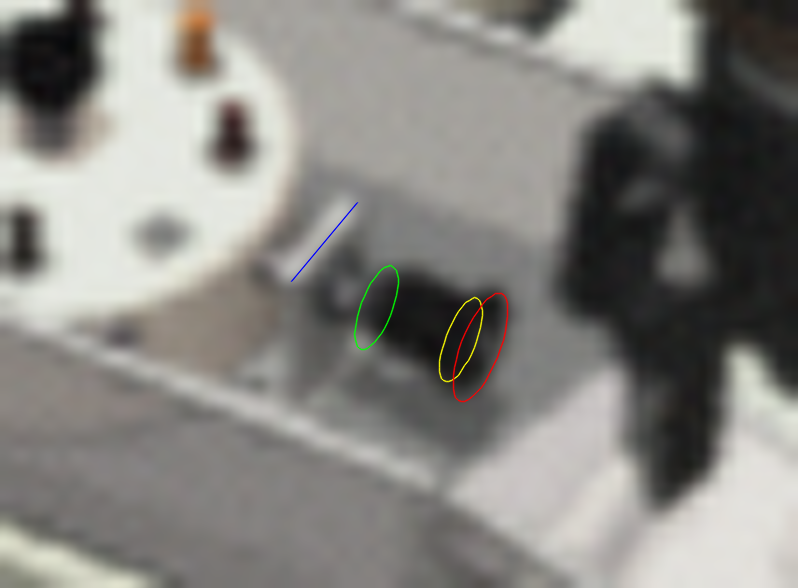

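Call:
{"api": "carry_out", "payload": {"deltas": [[[2.7, 0, 5, 0.15, 1], [4, 0, 8, 0.3, 1], [5.5, 0, 11.5, 0.45, 1], [7, 0, 15, 0.6, 1], [8.5, 0, 18, 0.75, 1], [10, 0, 21, 0.9, 1], [10.7, 0, 22.4, 1.05, 1], [10.7, 0, 22.4, 1.2, 1], [10.7, 0, 22.4, 1.33, 1], [10.7, 1, 22.4, 1.33, 1], [10.7, 2, 22.4, 1.33, 1], [10.7, 2, 22.4, 1.33, 1]]]}}

```text
t: 12.95
ee_pos: [0.6222, -0.02, 0.2003]
ee_rot: [-0.012, 0.707, -0.707, 0.009]
force: [-0.8, -0.4, -1.3]
width: 0.0851
```

Run:
```python
from h import *
s=bot.state();print(s["ee_pos"],np.round(s["joint_positions"],3),s["t"])
d=cam("scene"); crop(d,[.62,-.02,.13],"pics/scene8.png",7)
print(delta([.6235,-.022,.079],[-np.sin(.0285),np.cos(.0285)]))
```

```text
[ 0.62218826 -0.0200162   0.20025375] [-0.195  0.201  1.737 -0.     1.209  1.346] 12.95
pics/scene8.png 252 139 7
(array([-0.11, 12.23,  0.21]), [-3.141, 0.001])
```

View pics/scene8.png

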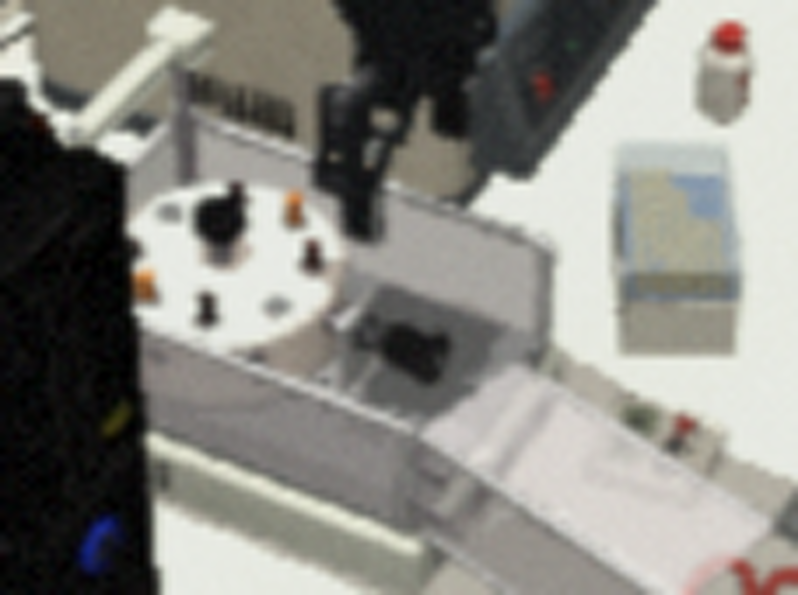

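Call:
{"api": "carry_out", "payload": {"deltas": [[[-0.1, 3, 0.2, 0, 0.6], [-0.1, 6, 0.2, 0, 0.6], [-0.1, 8, 0.2, 0, 0.6], [-0.1, 10, 0.2, 0, 0.6], [-0.1, 11.5, 0.2, 0, 0.6], [-0.1, 12.2, 0.2, 0, 0.6], [-0.1, 12.2, 0.2, 0, 0.6], [-0.1, 12.2, 0.2, 0, 0.6]]]}}

```text
t: 13.8
ee_pos: [0.6255, -0.0225, 0.0823]
ee_rot: [0.009, -0.707, 0.707, -0.01]
force: [0.2, -0.2, -0.0]
width: 0.0682
```

Run:
```python
from h import *
s=bot.state();print(s["ee_pos"],s["force"],s["width"],s["t"])
d=cam("scene"); crop(d,[.62,-.02,.1],"pics/scene9.png",10)
print(delta([.6235,-.022,.079],[-np.sin(.0285),np.cos(.0285)]))
```

```text
[ 0.62552414 -0.02247699  0.08228573] [ 0.21258991 -0.16672449 -0.00770694] 0.06817934837491578 13.8
pics/scene9.png 269 158 10
(array([ 0.23,  0.37, -0.06]), [3.141, -0.0])
```

View pics/scene9.png

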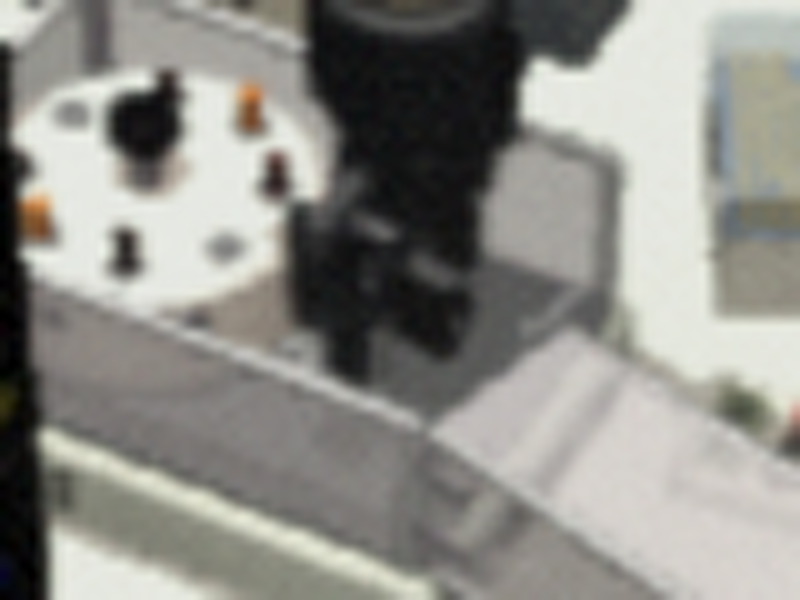

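Call:
{"api": "carry_out", "payload": {"deltas": [[[0.1, 0.3, 0, 0, 0.6], [0.1, 0.3, 0, 0, 0.6], [0.1, 0.3, 0, 0, -1], [0.1, 0.3, 0, 0, -1], [0.1, 0.3, 0, 0, -1], [0.1, 0.3, 0, 0, -1], [0.1, 0.3, 0, 0, -1], [0.1, 0.3, 0, 0, -1]]], "newtons": 45}}

```text
t: 14.65
ee_pos: [0.6239, -0.0217, 0.0787]
ee_rot: [-0.01, 0.707, -0.707, 0.01]
force: [-1.0, 4.2, 2.6]
width: 0.0225
```

Run:
```python
from h import *
s=bot.state();print(s["ee_pos"],s["force"],s["width"],s["t"])
c=np.array([-np.cos(.0285),-np.sin(.0285),0]); m=R.from_quat(s["ee_rot"]).as_matrix(); print(m.T@c)
```

```text
[ 0.62385849 -0.02166993  0.07865911] [-0.99995521  4.20014296  2.56313686] 0.022515880672018016 14.65
[ 9.99999737e-01 -1.56222576e-05  7.24971420e-04]
```

Call:
{"api": "carry_out", "payload": {"deltas": [[[0.3, 0, 0, 0, -1], [0.6, 0, 0, 0, -1], [0.9, 0, 0, 0, -1], [1.2, 0, 0, 0, -1], [1.4, 0, 0, 0, -1], [1.4, 0, 0, 0, -1], [1.4, 0, 0, 0, -1]]]}}

```text
t: 15.35
ee_pos: [0.6125, -0.0221, 0.0787]
ee_rot: [-0.007, 0.707, -0.707, 0.012]
force: [7.1, 6.1, -2.9]
width: 0.0226
```

Run:
```python
from h import *
s=bot.state();print(s["ee_pos"],s["force"],s["width"],s["t"])
```

```text
[ 0.61250264 -0.02209089  0.078745  ] [ 7.07958639  6.0793953  -2.92778978] 0.022582411708165065 15.35
```

Call:
{"api": "carry_out", "payload": {"deltas": [[[0.2, 0, 0, 0, -1], [0.4, 0, 0, 0, -1], [0.4, 0, 0, 0, -1], [0.4, 0, 0, 0, -1]]]}}

```text
t: 15.75
ee_pos: [0.609, -0.0222, 0.0788]
ee_rot: [-0.006, 0.707, -0.707, 0.013]
force: [8.0, 5.0, -3.8]
width: 0.022
```

Call:
{"api": "carry_out", "payload": {"deltas": [[[0.2, 0, 0, 0, -1], [0.2, 0, 0, 0, -1], [0.2, 0, 0, 0, -1]]]}}

```text
t: 16.05
ee_pos: [0.609, -0.0222, 0.0788]
ee_rot: [-0.004, 0.707, -0.707, 0.015]
force: [14.6, 6.0, -7.1]
width: 0.0227
```

Run:
```python
from h import *
s=bot.state();print(s["ee_pos"],s["force"],s["width"],s["t"])
```

```text
[ 0.60902875 -0.02223817  0.0788189 ] [14.56459338  5.9823845  -7.11333274] 0.022722652060672928 16.05
```

Call:
{"api": "carry_out", "payload": {"deltas": [[[0, 0, 0, 0, -1], [0, 0, 0, 0, -1], [0, 0, 0, 0, -1], [0, 0, 0, 0, -1], [0, 0, 0, 0, -1], [0, 0, 0, 0, -1], [0, 0, 0, 0, -1], [0, 0, 0, 0, -1]]]}}

```text
t: 16.85
ee_pos: [0.6091, -0.0222, 0.0789]
ee_rot: [-0.004, 0.707, -0.707, 0.015]
force: [14.9, 6.6, -7.4]
width: 0.0229
```

Run:
```python
from h import *
s=bot.state();print(s["ee_pos"],s["force"],s["width"],s["t"])
a=A(.6957,-.019,.0285)
for c in("top","scene"):
    d=cam(c); crop(d,[.6,0,.1],f"pics/{c}10.png",7)
    for n in ("door_handle","knob_center","index_hole"): print(c,n,[(p["position"],round(p["conf"],2)) for p in bot.tip_of(n,c)[:2]])
print(bot.state()["force"])
```

```text
[ 0.60905183 -0.02221714  0.07885274] [14.8759081   6.56612093 -7.41782359] 0.022902898234225665 16.85
pics/top10.png 269 151 7
top door_handle [([0.5659, -0.2399, -0.0008], 0.74)]
top knob_center []
top index_hole [([0.6701, -0.0219, 0.0982], 0.84)]
pics/scene10.png 254 150 7
scene door_handle [([0.4281, 0.1311, 0.0975], 0.94)]
scene knob_center [([0.6063, -0.0213, 0.0944], 0.58)]
scene index_hole [([0.6679, -0.0197, 0.0958], 0.67), ([0.568, 0.0626, 0.1009], 0.17)]
[14.30470367  5.35719821 -7.57984206]
```

View pics/scene10.png

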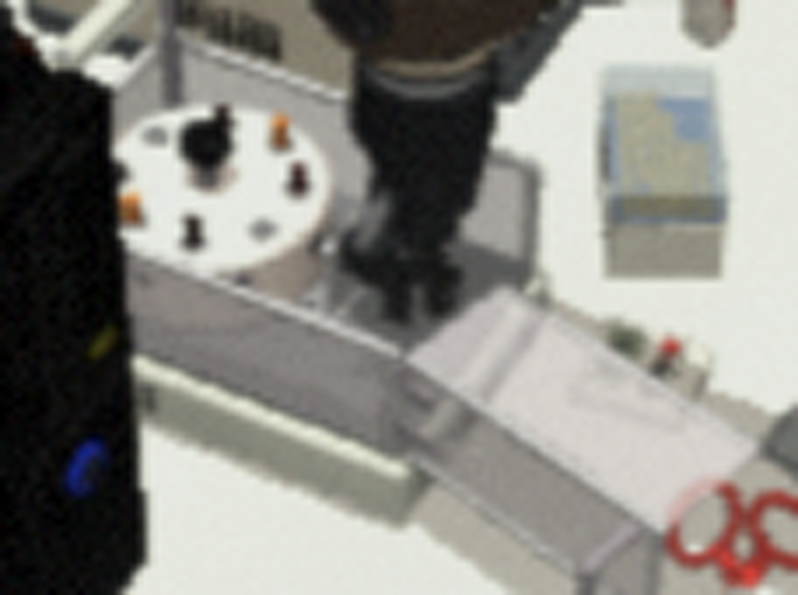

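Run:
```python
from station import bot
print(bot.hand_in()); s=bot.state(); print(s["t"],s["ee_pos"],s["width"],s["force"])
```

```text
the job is handed in; nothing more can be done
None
the job is handed in; nothing more can be done
```

I handed the job in with the door swung wide open and the gripper still holding the knob pulled out to its stop. The hand-in gives no verdict, so I don't know how it was judged.

- **Door:** I opened it by its handle to about 1.8 rad. The handle was still there in the last picture, at (0.428, 0.131).
- **Plunger:** I gripped the barrel of the knob from above with 45 N and pulled it straight out. The gripper travelled 14.9 mm of the 15 mm. The pull force then rose from 8 to about 15 N with no further movement, which fits the stop. I held it there for about a second before handing in; the fingers stood 23 mm apart, with no sign of slipping.
- **Wheel:** the detector put the index hole within about 5 mm of its first position, and detections are only good to about 4 mm. In the pictures the tubes stand where they did.
- **Other things on the bench:** the last picture shows the tip box and the timer about where they were. I did not measure the bystanders again after the first look.

In the last check the top camera did not find the knob, and it reported the tip box as the door handle. The gripper hid the knob from it, so I relied on the scene camera. That camera put the knob at x 0.606, about 13 mm out from its seated place at 0.619, against the 14.9 mm of gripper travel.

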